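Bench-check a rebuilt brake lever

TASK

Check that the rebuilt brake lever goes solid before it reaches the bar: with the outside of your fingers only, press the silver lever in to its stop and let it spring all the way out, then press it in to the stop again and finish while still holding it there with a steady push of about 15 N. Push on its outer face, gripping nothing and never reaching behind the lever or leaning on the grip and bar, do not force it, and leave the loose things on the mat where they are.

Things in the scene. Friction and masses are not known exactly. Their poses are not given: they have to be found in the camera images.
- lever_press (a point): The spot to push: middle of the outer face of the bright aluminium brake lever, 85 mm from its pivot. Its frame turns with the lever: x points in through the blade towards the bar (the way to push), y along the blade to its tip, z up. The outer face stays within 10 degrees of this y.
- lever_tip (a point): Centre of the rounded tip of the lever (17 mm across, 14 mm high), 124 mm from the pivot; frame as lever_press.
- lever_pivot (a point): Centre of the lever's upright pivot pin, level with the bar's axis (125 mm up), at the outboard end of the black master cylinder body. That body (from here to 95 mm inboard) rises 31 mm above this point.
- lever (a joint): Lever angle in rad about its upright pivot: 0 fully out, growing towards the bar; it goes solid at 0.30 (25 mm of travel at lever_press), 20 mm or more short of the grip. A spring resists with 2 N at lever_press at first, 7 N just before the stop, and brings it out when let go. A firm push at the stop is 10 to 30 N; 50 N would strain it.
- reach (a joint): Setting of the lever's reach adjuster in rad, 0 to 0.10: how much closer to the bar the whole swing of the lever is set this time. It stays as set when the lever is pressed.
- lever_blade: The outer half of the lever, the face to push on, with the tip. The lever is a blade 14 mm high and 10 mm thick, 130 mm long, lying level 125 mm above the bench in front of the black grip, with no fixed thing under it. Origin on the pivot axis, axes as lever_press.
- lever_back: The inner half of the lever, the face towards the grip: fingers must stay out of there. Origin on the pivot axis, axes as lever_press.
- handlebar: Piece of aluminium handlebar (22 mm thick) with a black rubber grip (33 mm thick, from 145 to 275 mm along y) and a red end plug (to 287 mm). Level, clamped in the vise. Origin on the bar's axis between the vise jaws, 125 mm above the bench; y along the bar to the grip, -x is the lever's side, z up.
- vise: Blue bench vise on a suction base, fixed; 136 mm base, jaws 75 mm wide, top at 140 mm. Origin at the centre of its underside on the bench, axes as handlebar. Its screw and tommy bar stick out 142 mm on the lever's side, at the vise only (y within 47 mm).
- loupe: Loose black eye loupe, 34 mm across, 34 mm high; stands on the mat, origin at the centre of its underside. Leave alone.
- screw_jar: Loose glass jar with a brass lid, 51 mm across, 46 mm high; origin at the centre of its underside. Leave alone.
- oil_bottle: Loose white oil bottle with a green label and red cap, 42 mm across, 110 mm high, standing past the end of the bar; origin at the centre of its underside. Leave alone.
- screwdriver: Loose screwdriver with a red handle, 150 mm long, lying on the mat beside the vise. Leave alone.

How it is judged:
By the outcome, as a careful person would: the job done as asked, in the order asked, and still so for the second after the job is handed in, while the arm keeps its last pose, push and grip.
It also fails if it takes over 45 s, if anything falls off the work surface, if the arm or the gripper's body presses on something with over 40 N, if the wrist force passes 120 N, or if a joint passes its speed limit or range.

ROBOT

A 7-joint arm with a two-finger parallel gripper is mounted at the origin on the work surface. World frame = base frame: x ahead of the robot, y to its left, z up, the work surface at z = 0. Lengths are in m, angles in rad, forces in N, time in s.
With the tool pointing down it reaches from about 0.425 to 0.875 m from the base axis. Payload 9.9 kg.
Tool frame: the origin (TCP) lies midway between the tips of the shut fingers; the grasp point (between the pads) lies 19 mm behind it (ctrl.pinch_z is the distance from the TCP to the grasp point, in m); z points along the fingers, y is the line along which they close (so a half turn about z gives the same grasp; the last joint's range is limited). The gripper opens to 85 mm and grips with 20 to 120 N. Pads are 22 mm wide; open, the fingers measure 114 mm over their backs; the gripper's body (76 mm by 85 mm) begins 54 mm behind the grasp point. The pads swing forward as they close: fully open they stand 13 mm farther back than shut.
Start: joints at [-1.262, 0.576, 0.025, 1.437, -0.015, 1.129, -0.057], TCP at [0.258, 0.624, 0.231] pointing down, gripper open.
Joint ranges: [-2.76, 2.76], [-0.34, 2.15], [-1.52, 1.57], [0.19, 2.46], [-1.09, 4.23], [0.17, 1.99], [-2.82, 2.82]. Speed limits (rad/s): [2.22, 2.22, 3.01, 3.01, 3.14, 3.14, 3.14].

INTERFACE

Orientations are given as a rotation vector (axis times angle).
In Python, from station import ctrl, solver, vision gives the robot as it stands. Calls block until the motion is done:
- ctrl.move_to(position, orientation): joint-space move of the TCP to a pose.
- ctrl.movel(position, feed=0.15, frame=None, until_force=None): straight line of the TCP; frame=None keeps the orientation; feed is the mean speed in m/s. With until_force (N) it stops when the force on the tool has changed by that much, and returns True; else False.
- ctrl.move_j(angles): joint-space move.
- ctrl.gripper_to(opening, f_grip=None): finger opening in m; f_grip is the grip in N (None keeps the last); returns when the fingers have stopped.
- ctrl.hold(seconds).
- solver.solve_ik(position, orientation): joint angles nearest the present ones, or None.
- vision.camera(name): name is "scene" or "top" or "wrist"; returns (picture, depth): 480x640x3 uint8, blue, green, red; 480x640 float32, m along the optical axis (not along the pixel's ray), 0 where there is no reading.
- vision.camera_params(name): a dict with "mtx" (3x3 intrinsics, pixels), "camera_from_world" (4x4, takes a point from world to camera coordinates). Camera axes: x right, y down, z forward; pixel columns grow to the right and rows downward; lengths in m; the calibration is good to about 2 mm. A picture is of the moment at which its call begins: read the wrist's pose just before it. camera_params takes no time and is no camera call; for the wrist camera it gives the pose at the moment of the call.
A pose or a line that the arm cannot do raises ctrl.MotionError and nothing moves.
- ctrl.close_job(): hands the job in; it is judged then, once.
Readings, each from a call of its own:
- ctrl.get_time(): time.
- ctrl.get_joints(): joint angles.
- ctrl.get_dq(): joint speeds.
- ctrl.get_joint_efforts(): joint torques, N m.
- ctrl.get_eef_pos(): TCP position.
- ctrl.get_eef_rot(): TCP orientation.
- ctrl.get_wrist_force(): force on the tool from outside, world axes, zero at the start.
- ctrl.get_ft_torque(): the same for the moment, N m.
- ctrl.get_finger_gap(): finger opening in m.
- ctrl.get_gripper_force(): force on a finger pad.
Only numpy, scipy, OpenCV 4.12 (cv2) and the standard library are available. Lean on these libraries where they do the work, as an engineer would, in place of code of your own. Each camera call takes 0.05 s, during which the arm holds its last target. There are 200 camera calls.

## Working session

There is one attempt and no reset: what is moved stays moved. The work goes in short steps, each a Python script; the robot and the scene stay as the last script left them, time stands still between calls to the robot, and variables do not carry over. Pictures are saved under pics/ and viewed, at most 10 in all, crops included, and the job is handed in when it is done.

```bash
mkdir -p pics; ls
python3 - <<'E'
from station import ctrl, vision
import cv2,numpy as np
for n in("scene","top"):
    p,d=vision.camera(n); cv2.imwrite(f"pics/{n}0.png",p); np.savez(f"pics/{n}0.npz",p=p,d=d,**vision.camera_params(n))
    c=vision.camera_params(n); print(n,np.round(np.linalg.inv(c["camera_from_world"]),3).tolist())
print(ctrl.get_time(),ctrl.get_eef_rot())
E
```

```text
pics
scene [[-0.651, 0.531, -0.542, 0.987], [0.759, 0.441, -0.48, 0.311], [-0.015, -0.724, -0.69, 0.634], [0.0, 0.0, 0.0, 1.0]]
top [[0.028, -0.983, 0.181, 0.449], [-1.0, -0.026, 0.011, -0.079], [-0.006, -0.182, -0.983, 0.805], [0.0, 0.0, 0.0, 1.0]]
0.1 [-6.12906484e-01 -3.08100949e+00  2.30230905e-03]
```

View pics/scene0.png

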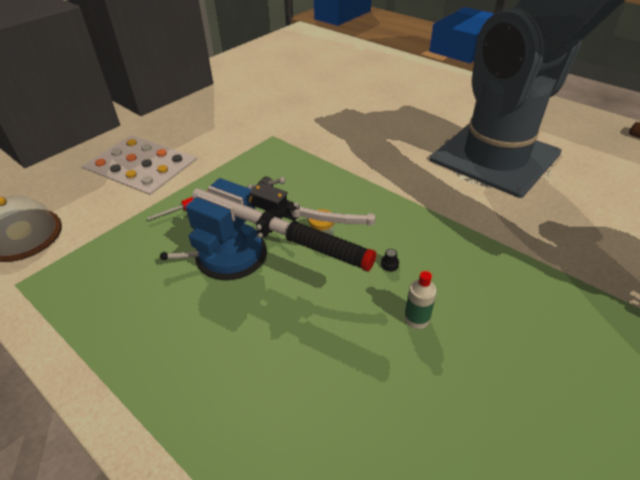

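View pics/top0.png

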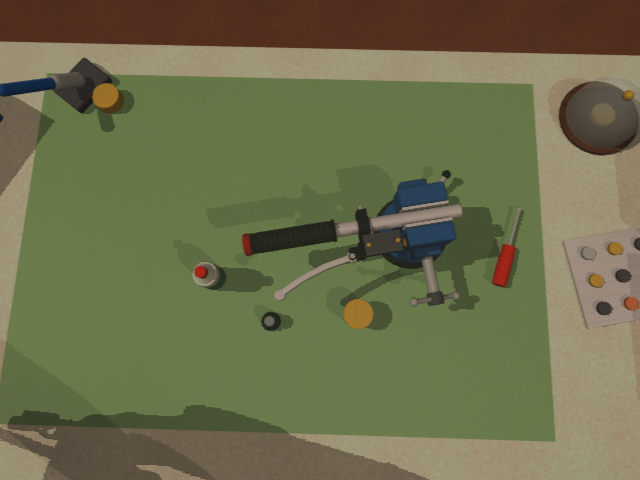

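The top view shows the lever's tip at about (280,295) and its pivot at about (353,256). The grip end is at (247,244) and the bar at (461,211). The loupe (271,321) and jar (358,314) are on the robot's side of the lever. I'll work out the lever geometry now.

```bash
cat > g.py <<'E'
import numpy as np
def load(n):
    z=np.load(f"pics/{n}.npz"); return z["p"],z["d"],z["mtx"],np.linalg.inv(z["camera_from_world"])
def plane(K,T,uv,h):
    r=T[:3,:3]@np.linalg.solve(K,[uv[0],uv[1],1]); return T[:3,3]+r*(h-T[2,3])/r[2]
def cloud(d,K,T):
    v,u=np.mgrid[:d.shape[0],:d.shape[1]]
    c=np.stack([(u-K[0,2])/K[0,0]*d,(v-K[1,2])/K[1,1]*d,d],-1)
    return c@T[:3,:3].T+T[:3,3]
E
python3 - <<'E'
from g import *; import cv2
p,d,K,T=load("top0"); W=cloud(d,K,T); np.set_printoptions(precision=4,suppress=True)
for n,uv,h in[("tip",(280,295),.132),("pivot",(353,256),.13),("gripend",(247,244),.125),("barend",(461,211),.125),("loupe",(269,321),.034),("jar",(358,314),.046),("oilcap",(202,272),.11)]:
    print(n,plane(K,T,uv,h),W[uv[1],uv[0]])
# lever points by height, in the box
m=(W[...,2]>.112)&(W[...,2]<.145)&(d>0); v,u=np.nonzero(m)
s=(u>272)&(u<352)&(v>245)&(v<305)&(v>250+ (352-u)*0.0)
P=W[v[s],u[s]]
for a in range(274,352,6):
    q=P[(u[s]>=a)&(u[s]<a+6)]
    if len(q): print(a,len(q),q.mean(0),"xmin",q[:,0].min(),"xmax",q[:,0].max())
cv2.imwrite("pics/crop.png",cv2.resize(p[200:340,230:430],None,fx=4,fy=4,interpolation=cv2.INTER_CUBIC))
E
```

```text
tip [ 0.4932 -0.0149  0.132 ] [ 0.4933 -0.0148  0.1308]
pivot [ 0.5559 -0.1241  0.13  ] [ 0.5545 -0.1235  0.139 ]
gripend [0.5712 0.0405 0.125 ] [0.5679 0.0374 0.1429]
barend [ 0.6328 -0.2932  0.125 ] [ 0.6305 -0.2906  0.1333]
loupe [0.4549 0.0113 0.034 ] [0.4549 0.0113 0.0335]
jar [ 0.4705 -0.1395  0.046 ] [ 0.4705 -0.1396  0.0458]
oilcap [0.5273 0.1114 0.11  ] [0.5271 0.1109 0.1118]
274 54 [ 0.4938 -0.0102  0.1317] xmin 0.4858992474255292 xmax 0.502057602836846
280 71 [ 0.4964 -0.0184  0.1312] xmin 0.486070724523974 xmax 0.5071889217600729
286 53 [ 0.5052 -0.0271  0.1311] xmin 0.49693323230706704 xmax 0.513339056010665
292 54 [ 0.5119 -0.036   0.1311] xmin 0.5035520667860968 xmax 0.5211334475932239
298 51 [ 0.5181 -0.0448  0.1311] xmin 0.5101182495590094 xmax 0.5261140163502083
304 51 [ 0.5235 -0.0538  0.1306] xmin 0.5163476847192215 xmax 0.5309094140501562
310 48 [ 0.5286 -0.0628  0.1315] xmin 0.5216103814164877 xmax 0.5354821658377722
316 48 [ 0.5335 -0.0718  0.1311] xmin 0.5264715615775163 xmax 0.5405025184511055
322 49 [ 0.5385 -0.0808  0.1307] xmin 0.531934199967159 xmax 0.545321178325442
328 45 [ 0.5423 -0.09    0.1315] xmin 0.5362029300030882 xmax 0.5489013321604553
334 45 [ 0.5456 -0.099   0.1311] xmin 0.5398521863566312 xmax 0.5520947754564753
340 46 [ 0.5493 -0.108   0.131 ] xmin 0.5432877009628573 xmax 0.5555425528144177
346 64 [ 0.554  -0.1174  0.1338] xmin 0.5467981452360493 xmax 0.5658527245623857
```

View pics/crop.png

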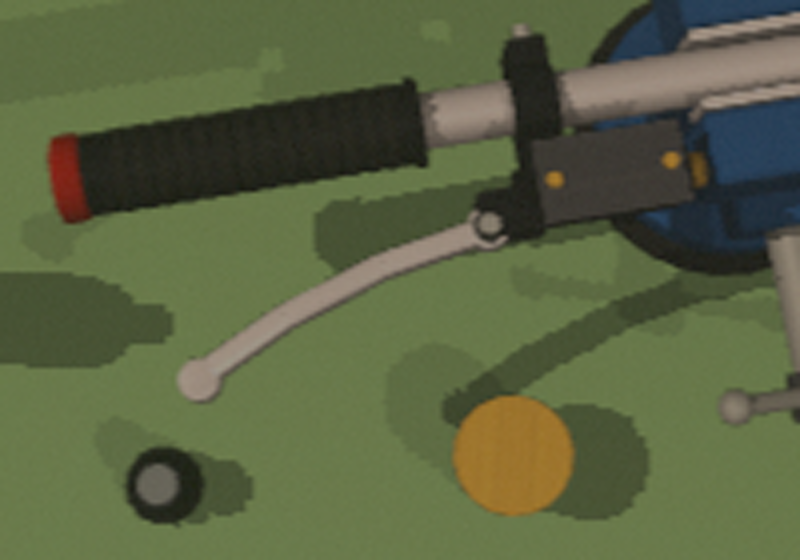

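The crop shows the lever curving from the pivot at (488,225) to the tip at (200,380), with clear space in front of it. The loupe and jar are well below finger height. I'll shut the fingers and move to 30 mm in front of the face.

```bash
cat >> g.py <<'E'
from scipy.spatial.transform import Rotation as R
PIV=np.array([.5555,-.1225]); F0=np.array([.5139,-.0473]); Z=.108
def pose(th,gap,z=Z,half=.011):
    "TCP pose with finger sides 'gap' in front of the outer face, lever turned by th"
    c,s=np.cos(-th),np.sin(-th); f=PIV+np.array([[c,-s],[s,c]])@(F0-PIV)
    a=np.radians(31)-th; n=np.array([np.cos(a),np.sin(a),0])
    Y=np.array([-n[1],n[0],0]); M=np.column_stack([-n,Y,[0,0,-1]])
    return np.r_[f,z]-n*(gap+half), R.from_matrix(M).as_rotvec(), n
E
python3 - <<'E'
from g import *; from station import ctrl,vision; import cv2
np.set_printoptions(precision=3,suppress=True)
ctrl.gripper_to(0.0,20)
p,o,n=pose(0,.03,z=.23); ctrl.move_to(p,o)
p,o,n=pose(0,.03); ctrl.movel(p,feed=.12)
for i in range(3): ctrl.hold(.1); print(ctrl.get_wrist_force(), ctrl.get_wrist_force()@n)
print(ctrl.get_time(),ctrl.get_eef_pos(),p,ctrl.get_finger_gap())
for c in("scene","top"):
    im,_=vision.camera(c); im=im[100:380,130:470] if c=="scene" else im[180:380,200:400]
    cv2.imwrite(f"pics/{c}1.png",cv2.resize(im,None,fx=2.2,fy=2.2))
E
```

```text
[-0.621 -0.418 -0.256] -0.7476623625120995
[0.601 0.589 0.361] 0.8184181481127051
[ 0.002 -0.354 -0.572] -0.1806080235161727
4.9083 [ 0.479 -0.068  0.108] [ 0.479 -0.068  0.108] 0.0003499871715683114
```

View pics/scene1.png

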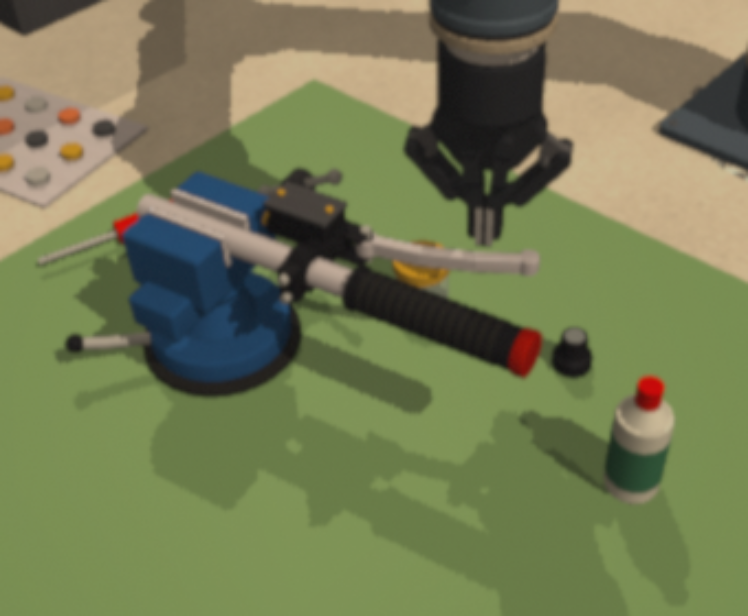

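The fingers stand clear in front of the lever, at crop pixels (487,225), at the right height. Next is contact, then the first press, in slow stages.

```bash
cat >> g.py <<'E'
def force(ctrl,n,k=6):
    f=[]
    for i in range(k): ctrl.hold(.03); f.append(ctrl.get_wrist_force())
    f=np.mean(f,0); return f@n, f
def gap_to_th(ctrl,n): return (ctrl.get_eef_pos()[:2])
E
python3 - <<'E'
from g import *; from station import ctrl,vision
np.set_printoptions(precision=3,suppress=True)
p,o,n=pose(0,.006); ctrl.movel(p,feed=.08); print("free",force(ctrl,n))
p,o,n=pose(0,-.008); print("contact",ctrl.movel(p,feed=.02,until_force=2.5))
q=ctrl.get_eef_pos(); p0=pose(0,0)[0]; print(ctrl.get_time(),"gap at contact",(p0-q)@n,force(ctrl,n))
for th in(.12,.2,.24):
    p,o,n=pose(th,0); hit=ctrl.movel(p,feed=.04,frame=o,until_force=9); print(th,hit,force(ctrl,n),ctrl.get_time())
    if hit: break
E
```

```text
free (np.float64(-0.2411909127597023), array([-0.329,  0.079, -0.082]))
contact True
6.1667 gap at contact -0.0025313844786982263 (np.float64(-2.6441367730009926), array([-1.768, -2.191,  1.627]))
0.12 False (np.float64(-3.855326247916002), array([-3.32 , -2.02 ,  0.457])) 6.9167
0.2 False (np.float64(-4.901111317057806), array([-4.649, -1.554,  0.136])) 7.4417
0.24 False (np.float64(-4.990565614452224), array([-5.003, -0.715,  0.337])) 7.8917
```

```bash
cat >> g.py <<'E'
def to_stop(ctrl,th=.24,lim=.42,target=15.):
    "creep in until the push reaches the target"
    while th<lim:
        p,o,n=pose(th,0); f=-force(ctrl,n,4)[0]
        if f>target-1: break
        th+=.008 if f<8 else .002
        p,o,n=pose(th,0); ctrl.movel(p,feed=.015,frame=o,until_force=10)
    p,o,n=pose(th,0); return th,-force(ctrl,n,10)[0],force(ctrl,n,10)[1]
E
python3 - <<'E'
from g import *; from station import ctrl,vision; import cv2
print(to_stop(ctrl),ctrl.get_time(),ctrl.get_eef_pos())
im,_=vision.camera("top"); cv2.imwrite("pics/top2.png",cv2.resize(im[180:380,200:400],None,fx=3,fy=3))
E
```

```text
(0.3580000000000001, np.float64(14.208267770144069), array([-14.40553628,  -2.43233458,   2.31394112])) 18.6583 [ 0.52818838 -0.03987622  0.10712495]
```

View pics/top2.png

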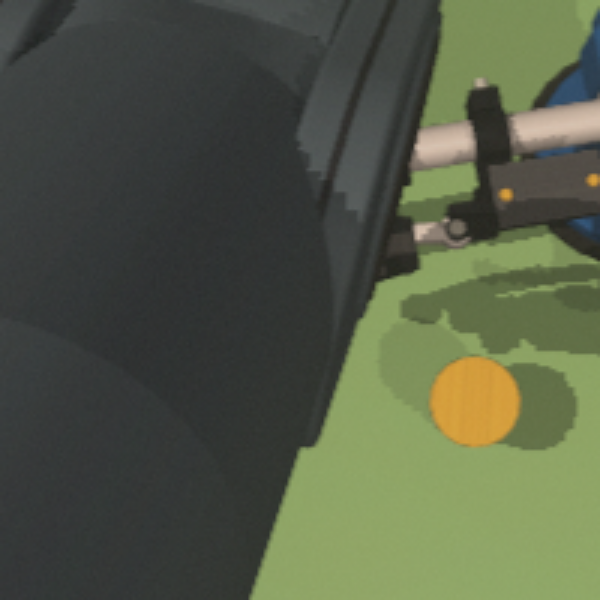

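The push reached 14 N, about where the stop should be. From above the arm hides most of the lever; its root at crop (430,232) now lies nearly parallel to the bar. I'll let it out fully and look.

Run:
```python
from g import *; from station import ctrl,vision; import cv2
im0,_=vision.camera("scene")
p,o,n=pose(.15,.0); ctrl.movel(p,feed=.06,frame=o)
p,o,n=pose(0,.015); ctrl.movel(p,feed=.06,frame=o); ctrl.hold(.4)
print(force(ctrl,n),ctrl.get_time())
im1,_=vision.camera("scene")
c=lambda i:cv2.resize(i[150:300,210:410],None,fx=2,fy=2)
cv2.imwrite("pics/rel.png",np.hstack([c(im0),c(im1)]))
```

```text
(np.float64(-0.12383957274175375), array([-0.05371987, -0.15104253, -0.14643509])) 20.425
```

View pics/rel.png

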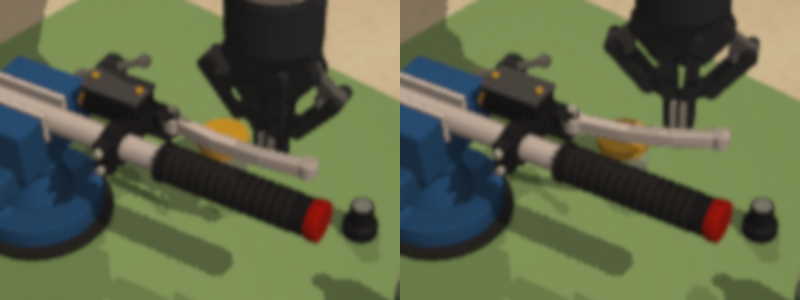

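Left panel: the lever is pressed in, tip at (310,168), well short of the grip. Right panel: it is fully out again, tip at (722,138), with the fingers clear. Now the second press, and I'll hand in while holding.

Run:
```python
from g import *; from station import ctrl,vision
p,o,n=pose(0,.002); ctrl.movel(p,feed=.05)
for th in(.16,.32):
    p,o,n=pose(th,0); hit=ctrl.movel(p,feed=.04,frame=o,until_force=10); print(th,hit,force(ctrl,n)[0])
print(to_stop(ctrl,.335,target=15.5),ctrl.get_time())
ctrl.hold(1.); n=pose(.355,0)[2]; print(force(ctrl,n,10),ctrl.get_time(),ctrl.get_eef_pos())
```

```text
0.16 False -4.081691106644264
0.32 False -6.113583640845365
(0.36500000000000005, np.float64(15.26050112412071), array([-14.57351251,  -4.45881814,   3.2328766 ])) 27.75
(np.float64(-14.813692630891087), array([-14.21391448,  -4.56847656,   2.43385271])) 29.0833 [ 0.52828007 -0.03996105  0.10701696]
```

The push is steady at about 15 N on the stop, at the same position as the first press.

```bash
python3 -c "
from station import ctrl
print(ctrl.close_job())"
```

```text
the job is handed in; nothing more can be done
None
```

I pressed the lever in to its stop, let it spring fully out, then pressed it to the stop again and handed in at about 29 s while holding a steady push of about 15 N; it goes solid well short of the grip.

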